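# Roll two sample tubes onto the viewing line

## Robot

A 7-joint arm with a two-finger parallel gripper is mounted at the origin on the work surface. World frame = base frame: x ahead of the robot, y to its left, z up, the work surface at z = 0. Lengths are in m, angles in rad, forces in N, time in s.
With the tool pointing down it reaches from about 0.4 to 0.85 m from the base axis. Payload 4.5 kg.
Tool frame: the origin (TCP) lies at the very end of the fingers, on their centre line; the grasp point (between the pads) lies 19 mm behind it (r.grip_point_offset is the distance from the TCP to the grasp point, in m); z points along the fingers, y is the line along which they close (so a half turn about z gives the same grasp; the last joint's range is limited). The gripper opens to 88 mm and grips with 3 to 60 N. Pads are 18 mm wide; open, the fingers measure 123 mm over their backs; the gripper's body (75 mm by 187 mm) begins 45 mm behind the grasp point.
Start: joints at [1.251, 0.689, -0.195, 1.565, 0.157, 0.902, -0.215], TCP at [0.217, -0.586, 0.239] pointing down, gripper open.
Joint ranges: [-3.01, 3.01], [-0.46, 2.08], [-1.47, 1.51], [0.13, 2.56], [-1, 4.14], [0.04, 2.09], [-2.66, 2.66]. Speed limits (rad/s): [2.57, 2.57, 3.14, 3.14, 3.14, 3.14, 3.14].

## Interface

Orientations are given as a unit quaternion [x, y, z, w].
In Python, from plant import r gives the robot as it stands.
- The arm moves only by the tool carry_out, never from a script. Its argument "rows" is a list of rows, each a list of 3 entries, a list of its own where there are three numbers: the shift along the tool's x, y, z in cm, then the turn, a rotation vector about the tool's x, y, z in degrees, then the closure, from 0 (fully open) to 1 (shut). A call has 1 to 12 rows; each row is the pose to reach, as a shift and turn from the pose commanded when the call began, along the tool's axes at that moment; what a row does not reach only later rows make up. A row lasts 1/10 s, in which the tool goes at most 50 mm and 8.59 degrees, less where a joint would pass 70% of its speed; a pose out of reach is approached as far as the arm can. A call with a gripper value outside its range is refused whole. The fingers move at their own pace and stop on an object; "newtons" is the grip in N (left out, the last holds). Time passes only in rows, so rows that repeat a pose let the fingers close. It gives the time, the measured TCP pose, the force, the opening and the grip force at its end, in the units of the state.
- r.get_state(): the state, without advancing time (a new reading comes with each control period).
- r.snapshot(name): name is "side" or "top"; returns a dict with "image" (384x512x3 uint8, red, green, blue), "fx", "fy", "cx", "cy" (pixels), "pose" (4x4, takes a point from camera to world coordinates). Camera axes: x right, y up, looking along -z (the intrinsics and any distortion apply to the point x, -y, -z); pixel columns grow to the right and rows downward; lengths in m; the calibration is good to about 2 mm. A picture is of the moment at which its call begins. There is no depth.
- r.finish_job(): hands the job in; it is judged then, once.
The state is a dict: "clock": time; "q": joint angles; "qd": joint speeds; "joint_torque": joint torques, N m; "tool_pos": TCP position; "eef_rot": TCP orientation; "contact_force": force on the tool from outside, world axes, zero at the start; "moment": the same for the moment, N m; "opening": opening from 0.0 (shut) to 1.0 (fully open); "finger_force": force on a finger pad.
Only numpy, scipy, OpenCV 4.12 (cv2) and the standard library are available. Lean on these libraries where they do the work, as an engineer would, in place of code of your own. Each camera call takes 0.05 s, during which the arm holds its last target. There are 200 camera calls.

## Task

Two capped tubes of roasted coffee lie label-up on the grey colour-viewing board, one on either side of its black line. With the fingertips, gently push the top of each tube sideways so that it rolls onto the line and comes to rest lying along it, the two end to end, each with its label rolled round away from the top so that the beans show. Keep the fingertips on top of the tubes, never reaching down beside them to grip, pick up or shove them, and leave everything else on the board and bench alone.

Things in the scene. Friction and masses are not known exactly. Their poses are not given: they have to be found in the camera images.
- board: fixed light-grey viewing board lying on the bench, 250 mm along its own x, 380 mm along its own y, 12 mm thick, so its top is 12 mm above the bench; origin at the centre of its underside. The black line on its top, 4 mm wide and 340 mm long, runs along the board's own y axis through its middle.
- tube_orange: capped clear tube of roasted beans, orange cap, lying on the board: plain cylinder, diameter 32 mm (cap too), length 110 mm, 70 to 120 g; it rolls easily: let go after a push at 40 mm/s it coasts 1 to 2 cm. Origin at its middle on its axis, 28 mm above the bench. Own y: along the tube to the cap; own z: out through the middle of the paper label, which covers a quarter of the wall and at the start faces up.
- tube_green: capped clear tube of roasted beans, green cap, lying on the board: plain cylinder, diameter 32 mm (cap too), length 110 mm, 70 to 120 g; it rolls easily: let go after a push at 40 mm/s it coasts 1 to 2 cm. Origin at its middle on its axis, 28 mm above the bench. Own y: along the tube to the cap; own z: out through the middle of the paper label, which covers a quarter of the wall and at the start faces up.
- disc_dark: dark brown roast-colour disc lying on the board, 48 mm across, 10 mm high; origin at the centre of its underside. Leave alone.
- disc_light: light brown roast-colour disc lying on the board, 48 mm across, 10 mm high; origin at the centre of its underside. Leave alone.
- bowl: white cupping bowl on the bench, 92 mm across, 58 mm high; origin at the centre of its underside. Leave alone.
- spoon: steel cupping spoon lying on the bench, 170 mm long; origin under its middle, handle to its own -x. Leave alone.
- tin: closed aluminium sample tin standing on the bench, 68 mm across, 85 mm high; origin at the centre of its underside. Leave alone.
- jar: closed amber jar standing on the bench, 76 mm across, 110 mm high; origin at the centre of its underside. Leave alone.
- tamper: tamper with a wooden handle standing on the bench, 59 mm across, 83 mm high; origin at the centre of its underside. Leave alone.

How it is judged:
At the end, for the whole second after the job is handed in: Both tubes rest on the board along the black line: middles within 7 mm of the line's centre and at most 115 mm from its midpoint, axes within 0.12 rad (7 degrees) of its direction, the middle of each label at least 1.2 rad (69 degrees) from straight up (x of tube_orange in the frame of board between -0.007 and 0.007 m and y of tube_orange in the frame of board between -0.115 and 0.115 m and angle between the y axis of each of tube_orange, tube_green and the y axis of board, either way round below 0.12 rad and height (world z) of tube_orange between 0.025 and 0.031 m and angle between each of tube_orange, tube_green's own z axis and vertical above 1.2 rad and linear speed of each of tube_orange, tube_green below 0.01 m/s and angular speed of each of tube_orange, tube_green below 0.3 rad/s and x of tube_green in the frame of board between -0.007 and 0.007 m and y of tube_green in the frame of board between -0.115 and 0.115 m and height (world z) of tube_green between 0.025 and 0.031 m); the robot touches nothing.
It fails at once if a tube is picked up (its axis more than 8 mm above where it lies) (height (world z) of any of tube_orange, tube_green above 0.036 m).
It fails at once if a tube is pressed or squeezed with more than 60 N (contact force between the fingers and tube_orange above 60 N or contact force between the fingers and tube_green above 60 N).
It fails at once if the fingers reach down beside a tube, past its mid-height (grasp point, some 19 mm behind the fingertips, under 43 mm above the bench within 70 mm of a tube's middle) (height (world z) of the grasp point below 0.043 m and (horizontal distance between the grasp point and tube_orange below 0.07 m or horizontal distance between the grasp point and tube_green below 0.07 m)).
It fails at once if a colour disc, the bowl, spoon, tin, jar or tamper is shifted by more than 15 mm (distance of any of disc_dark, disc_light, bowl, spoon, tin, jar, tamper from where it was at the start of the episode above 0.015 m).
It also fails if it takes over 67 s, if anything falls off the work surface, if the arm or the gripper's body presses on something with over 40 N, if the wrist force passes 120 N, or if a joint passes its speed limit or range.

## Working session

There is one attempt and no reset: what is moved stays moved. The work goes in short steps, Python scripts to look and compute and a tool call to move; the robot and the scene stay as the last step left them, time stands still between calls to the robot, and variables do not carry over. Pictures are saved under pics/ and viewed, at most 10 in all, crops included, and the job is handed in when it is done.

Besides the shell and the picture viewer there is one more tool, called after ">>>" in YAML: its name, and indented under it one key for each argument. carry_out: Moves the arm, as the interface text tells. Its arguments: {"type":"object","properties":{"rows":{"type":"array"},"newtons":{"type":"number"}},"required":["rows"]}

```bash
mkdir -p pics; ls; python3 - <<'E'
from plant import r
import cv2,numpy as np,pickle
for n in("top","side"):
    s=r.snapshot(n); pickle.dump(s,open(n+"0.pkl","wb")); cv2.imwrite(f"pics/{n}0.png",cv2.resize(s["image"][:,:,::-1],(768,576),interpolation=cv2.INTER_CUBIC))
    print(n,s.keys(),s["fx"],s["fy"],s["cx"],s["cy"],np.round(s["pose"],3).tolist())
st=r.get_state();print(st)
E
```

```text
pics
top dict_keys(['image', 'fx', 'fy', 'cx', 'cy', 'pose']) 398.3550437954894 398.3550437954894 248.7074351383482 197.23198346943084 [[0.018, 0.987, -0.158, 0.387], [-1.0, 0.019, 0.009, 0.02], [0.012, 0.158, 0.987, 1.237], [0.0, 0.0, 0.0, 1.0]]
side dict_keys(['image', 'fx', 'fy', 'cx', 'cy', 'pose']) 423.65208442927747 423.65208442927747 258.38859575470275 182.27050634497903 [[-0.795, 0.336, -0.506, 0.019], [-0.607, -0.424, 0.672, 0.732], [0.011, 0.841, 0.541, 0.645], [0.0, 0.0, 0.0, 1.0]]
{'clock': 0.1, 'q': array([ 1.25080368,  0.68990371, -0.19454291,  1.56622167,  0.15726756,
        0.90253325, -0.21506792]), 'qd': array([-0.00060881, -0.00095871, -0.00026135, -0.00376159,  0.00103689,
        0.00018522, -0.00108394]), 'joint_torque': array([-3.62563500e-03, -5.28500175e+01, -1.27161954e+00, -1.53838152e+01,
       -5.25581231e-02,  1.94588742e-03,  8.24627500e-05]), 'tool_pos': array([ 0.21631432, -0.58576202,  0.23799347]), 'eef_rot': array([ 9.84385137e-01,  1.76026131e-01, -1.90010772e-04, -8.16891700e-04]), 'contact_force': array([-0.07327381, -0.23817791, -0.30197076]), 'moment': array([ 0.02177805, -0.00424387,  0.00388416]), 'finger_force': 0.0, 'opening': 0.997071576534287}
```

View pics/top0.png

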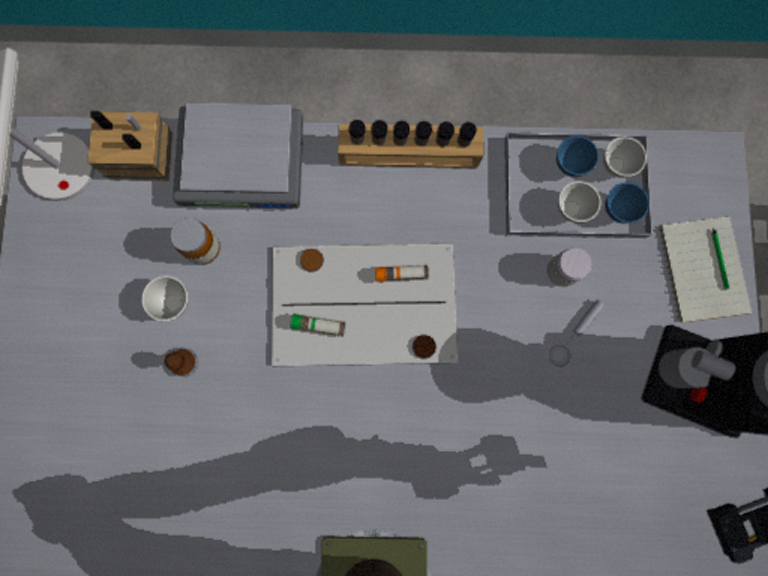

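View pics/side0.png

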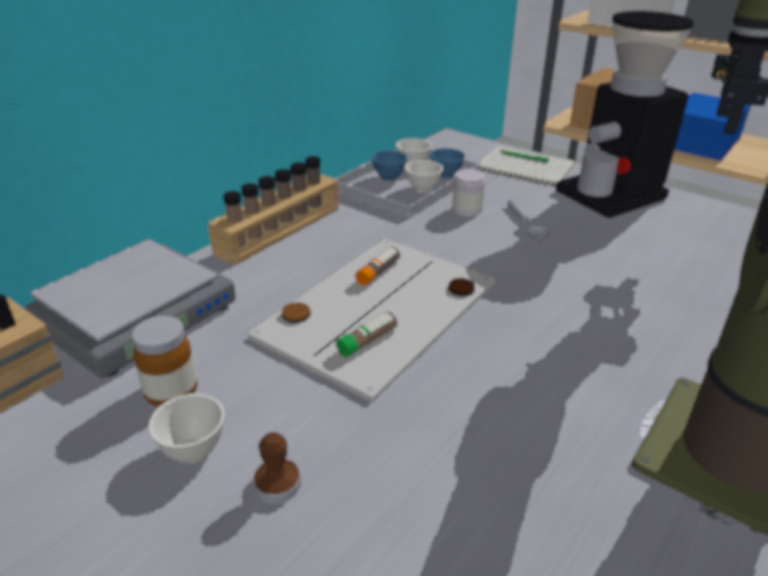

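The top view shows the board spanning about (272..457, 245..365). The line runs (282,304)–(446,302), the orange tube (375,274)–(428,271) lies above it, and the green tube (291,322)–(345,328) lies below it. I'll enlarge that area.

```bash
python3 - <<'E'
import cv2,pickle
s=pickle.load(open("top0.pkl","rb"))
c=s["image"][158:250,178:311,::-1]
cv2.imwrite("pics/crop0.png",cv2.resize(c,None,fx=6,fy=6,interpolation=cv2.INTER_CUBIC))
E
cat > h.py <<'E'
import numpy as np
def px2w(s,u,v,z):
    d=s["pose"][:3,:3]@np.array([(u-s["cx"])/s["fx"],-(v-s["cy"])/s["fy"],-1.])
    o=s["pose"][:3,3]; return o+d*(z-o[2])/d[2]
E
```

```text
(no output)
```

View pics/crop0.png

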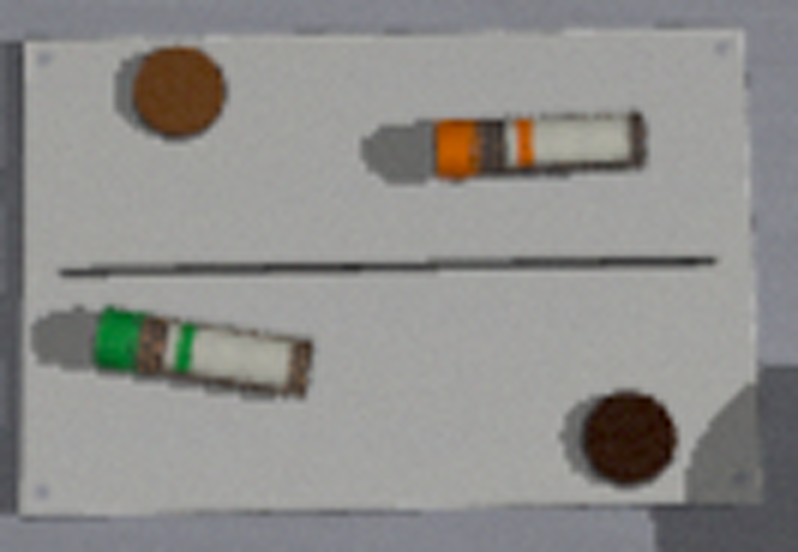

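Crop (6x): orange tube end-centres are (437,149) and (645,139), green ends (96,336) and (312,370). The line runs (60,272)–(715,261), with discs at (179,91) and (630,438).

```bash
cat >> h.py <<'E'
def cr(s,x,y,z): return px2w(s,178+(x+.5)/6-.5,158+(y+.5)/6-.5,z)
def report(s,P):
    L=[cr(s,*p,.012) for p in P["line"]]; m=(L[0]+L[1])/2; e=(L[0]-L[1])[:2]; l=np.linalg.norm(e); e/=l
    n=np.array([e[1],-e[0]])  # board x (world +x side)
    print("line mid",m.round(4),"len",l.round(4),"dir",e.round(4),"ang",np.degrees(np.arctan2(e[1],e[0])).round(2))
    for k in P:
        if k=="line":continue
        z=.017 if len(P[k])==1 else .028
        T=[cr(s,*p,z) for p in P[k]]; c=np.mean(T,0); out=[k,"c",c.round(4),"board xy",((c-m)[:2]@n).round(4),((c-m)[:2]@e).round(4)]
        if len(T)==2:
            d=(T[0]-T[1])[:2]; out+=["len",np.linalg.norm(d).round(4),"ang",np.degrees(np.arctan2(d[1],d[0])).round(2)]
        print(*out)
E
python3 - <<'E'
from h import *
import pickle
s=pickle.load(open("top0.pkl","rb"))
report(s,{"line":[(60,272),(715,261)],"orange":[(437,149),(645,139)],"green":[(96,336),(312,370)],"light":[(179,91)],"dark":[(630,438)]})
from scipy.spatial.transform import Rotation as R
print(R.from_quat([.984385,.176026,-.00019,-.000817]).as_matrix().round(3))
E
```

```text
line mid [0.5674 0.0291 0.012 ] len 0.3393 dir [-0.0363  0.9993] ang 92.08
orange c [ 0.6304 -0.0486  0.028 ] board xy 0.0602 -0.0799 len 0.1075 ang 93.94
green c [0.5189 0.1216 0.028 ] board xy -0.0452 0.0942 len 0.1112 ang 82.1
light c [0.657 0.14  0.017] board xy 0.0936 0.1075
dark c [ 0.4805 -0.0962  0.017 ] board xy -0.0913 -0.1221
[[ 0.938  0.347 -0.001]
 [ 0.347 -0.938  0.002]
 [-0.    -0.002 -1.   ]]
```

```bash
cat >> h.py <<'E'
from scipy.spatial.transform import Rotation as R
def togo(st,pos,yaw):  # yaw deg = world direction of tool x, tool pointing down
    A=R.from_quat(st["eef_rot"]); B=R.from_matrix(np.array([[np.cos(yaw*np.pi/180),np.sin(yaw*np.pi/180),0],[np.sin(yaw*np.pi/180),-np.cos(yaw*np.pi/180),0],[0,0,-1]]))
    print("pos",st["tool_pos"].round(4),"t",round(st["clock"],2),"F",st["contact_force"].round(1),"open",round(st["opening"],2))
    print("shift cm",(A.inv().apply(np.array(pos)-st["tool_pos"])*100).round(2),"turn",np.degrees((A.inv()*B).as_rotvec()).round(2))
E
python3 - <<'E'
from h import *
from plant import r
togo(r.get_state(),[.6364,-.0486,.12],3.9)
E
```

```text
pos [ 0.2163 -0.5858  0.238 ] t 0.1 F [-0.1 -0.2 -0.3] open 1.0
shift cm [ 58.02 -35.81  11.85] turn [-0.09  0.02 16.38]
```

>>> carry_out:
  rows:
    - [[58, -35.8, 4], [0, 0, 16.4], 0.3]
    - [[58, -35.8, 4], [0, 0, 16.4], 0.3]
    - [[58, -35.8, 4], [0, 0, 16.4], 0.3]
    - [[58, -35.8, 4], [0, 0, 16.4], 0.3]
    - [[58, -35.8, 4], [0, 0, 16.4], 0.3]
    - [[58, -35.8, 4], [0, 0, 16.4], 0.3]
    - [[58, -35.8, 4], [0, 0, 16.4], 0.3]
    - [[58, -35.8, 4], [0, 0, 16.4], 0.3]
    - [[58, -35.8, 4], [0, 0, 16.4], 0.3]
    - [[58, -35.8, 4], [0, 0, 16.4], 0.3]
    - [[58, -35.8, 4], [0, 0, 16.4], 0.3]
    - [[58, -35.8, 4], [0, 0, 16.4], 0.3]

```text
clock: 1.3
tool_pos: [0.5864, -0.1127, 0.2032]
eef_rot: [0.999, 0.034, -0.0, 0.0]
contact_force: [-0.2, -0.5, 0.6]
opening: 0.7
finger_force: 0.0
```

```bash
python3 - <<'E'
from h import *
from plant import r
togo(r.get_state(),[.6364,-.0486,.07],3.9)
E
```

```text
pos [ 0.5864 -0.1127  0.2032] t 1.3 F [-0.2 -0.5  0.6] open 0.7
shift cm [ 5.43 -6.06 13.31] turn [ 0.    0.04 -0.02]
```

>>> carry_out:
  rows:
    - [[4, -5, 5], [0, 0, 0], 0.3]
    - [[5, -5.5, 9], [0, 0, 0], 0.3]
    - [[5, -5.5, 11], [0, 0, 0], 0.3]
    - [[5, -5.5, 11], [0, 0, 0], 0.3]
    - [[5, -5.5, 11], [0, 0, 0], 0.3]
    - [[5, -5.5, 11], [0, 0, 0], 0.3]

```text
clock: 1.9
tool_pos: [0.6326, -0.0582, 0.0957]
eef_rot: [0.999, 0.033, 0.001, 0.001]
contact_force: [-0.1, -1.1, 0.1]
opening: 0.7
finger_force: 0.0
```

```bash
python3 - <<'E'
from h import *
from plant import r
import cv2
togo(r.get_state(),[.6364,-.0486,.05],3.9)
a=r.snapshot("side")["image"][120:260,150:340,::-1]
cv2.imwrite("pics/side1.png",cv2.resize(a,None,fx=4,fy=4,interpolation=cv2.INTER_CUBIC))
E
```

```text
pos [ 0.6326 -0.0582  0.0957] t 1.9 F [-0.1 -1.1  0.1] open 0.7
shift cm [ 0.43 -0.94  4.57] turn [ 0.09 -0.16 -0.15]
```

View pics/side1.png

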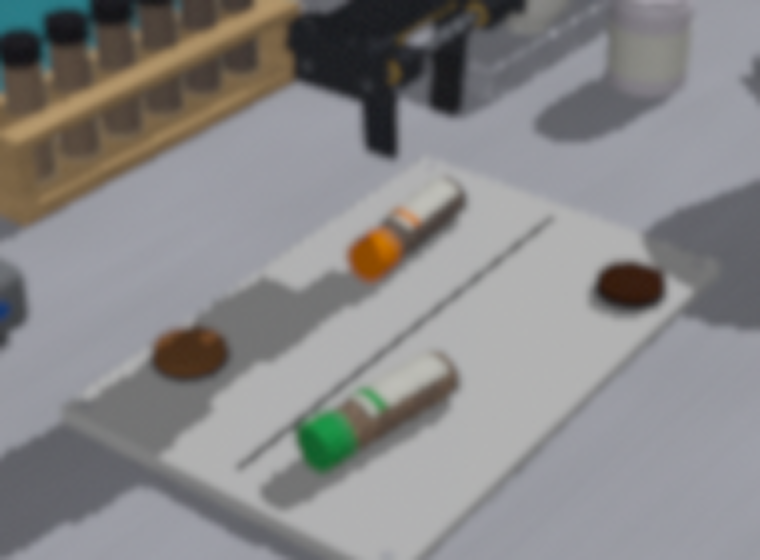

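The open fingers hang above the orange tube (fingertips at about (380,155) and (445,110)), spanning its length. I'll lower gently.

>>> carry_out:
  rows:
    - [[0.4, -0.9, 2], [0, 0, 0], 0.3]
    - [[0.4, -0.9, 4.2], [0, 0, 0], 0.3]
    - [[0.4, -0.9, 4.4], [0, 0, 0], 0.3]
    - [[0.4, -0.9, 4.6], [0, 0, 0], 0.3]
    - [[0.4, -0.9, 4.7], [0, 0, 0], 0.3]
    - [[0.4, -0.9, 4.8], [0, 0, 0], 0.3]
    - [[0.4, -0.9, 4.8], [0, 0, 0], 0.3]
    - [[0.4, -0.9, 4.8], [0, 0, 0], 0.3]

```text
clock: 2.75
tool_pos: [0.6355, -0.0472, 0.0461]
eef_rot: [0.999, 0.034, 0.0, 0.0]
contact_force: [0.0, 0.3, -0.6]
opening: 0.704
finger_force: 0.0
```

>>> carry_out:
  rows:
    - [[0, 0, 0.1], [0, 0, 0], 0.3]
    - [[0, 0, 0.2], [0, 0, 0], 0.3]
    - [[0, 0, 0.25], [0, 0, 0], 0.3]
    - [[0, 0, 0.25], [0, 0, 0], 0.3]

```text
clock: 3.15
tool_pos: [0.6368, -0.047, 0.0444]
eef_rot: [0.999, 0.034, 0.002, 0.0]
contact_force: [-0.0, -0.0, 7.8]
opening: 0.698
finger_force: 3.6
```

>>> carry_out:
  rows:
    - [[-0.2, 0, 0], [0, 0, 0], 0.3]
    - [[-0.6, 0, 0], [0, 0, 0], 0.3]
    - [[-1.1, 0, 0], [0, 0, 0], 0.3]
    - [[-1.6, 0, 0], [0, 0, 0], 0.3]
    - [[-2.1, 0, 0], [0, 0, 0], 0.3]
    - [[-2.5, 0, 0], [0, 0, 0], 0.3]
    - [[-2.7, 0, 0], [0, 0, 0], 0.3]
    - [[-2.7, 0, 0], [0, 0, 0], 0.3]
    - [[-2.7, 0, 0], [0, 0, 0], 0.3]

```text
clock: 4.05
tool_pos: [0.6097, -0.0489, 0.0443]
eef_rot: [0.999, 0.034, 0.002, 0.0]
contact_force: [0.2, 0.7, 6.8]
opening: 0.7
finger_force: 3.8
```

```bash
python3 - <<'E'
from h import *
from plant import r
import cv2
togo(r.get_state(),[.6364,-.0486,.05],3.9)
a=r.snapshot("side")["image"][150:260,200:340,::-1]
cv2.imwrite("pics/side2.png",cv2.resize(a,None,fx=5,fy=5,interpolation=cv2.INTER_CUBIC))
E
```

```text
pos [ 0.6097 -0.0489  0.0443] t 4.05 F [0.2 0.7 6.8] open 0.7
shift cm [ 2.67  0.15 -0.56] turn [ 0.02 -0.17 -0.03]
```

View pics/side2.png

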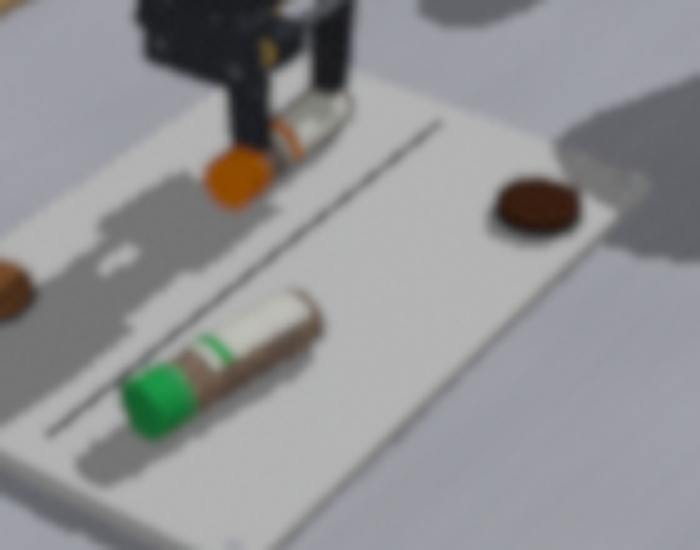

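The tube has rolled toward the line and its label now faces the camera side; fingertips are on its top near (250,140) and (335,85). I'll keep stroking.

>>> carry_out:
  rows:
    - [[0, 0, -0.5], [0, 0, 0], 0.3]
    - [[0.5, 0, -1], [0, 0, 0], 0.3]
    - [[1.9, 0, -1], [0, 0, 0], 0.3]
    - [[1.9, 0, -0.6], [0, 0, 0], 0.3]
    - [[1.9, 0, -0.3], [0, 0, 0], 0.3]
    - [[1.9, 0, -0.1], [0, 0, 0], 0.3]
    - [[1.9, 0, 0], [0, 0, 0], 0.3]
    - [[1.9, 0, 0], [0, 0, 0], 0.3]
    - [[1.9, 0, 0], [0, 0, 0], 0.3]

```text
clock: 5.0
tool_pos: [0.628, -0.0475, 0.0438]
eef_rot: [0.999, 0.034, 0.001, -0.0]
contact_force: [1.3, 0.5, 5.8]
opening: 0.697
finger_force: 2.8
```

>>> carry_out:
  rows:
    - [[-0.2, 0, 0], [0, 0, 0], 0.3]
    - [[-0.6, 0, 0], [0, 0, 0], 0.3]
    - [[-1.1, 0, 0], [0, 0, 0], 0.3]
    - [[-1.6, 0, 0], [0, 0, 0], 0.3]
    - [[-2.1, 0, 0], [0, 0, 0], 0.3]
    - [[-2.5, 0, 0], [0, 0, 0], 0.3]
    - [[-2.7, 0, 0], [0, 0, 0], 0.3]
    - [[-2.7, 0, 0], [0, 0, 0], 0.3]
    - [[-2.7, 0, 0], [0, 0, 0], 0.3]

```text
clock: 5.9
tool_pos: [0.601, -0.0494, 0.0443]
eef_rot: [0.999, 0.034, 0.001, 0.0]
contact_force: [-1.1, 0.5, 9.3]
opening: 0.699
finger_force: 4.8
```

>>> carry_out:
  rows:
    - [[0, 0, -0.5], [0, 0, 0], 0.3]
    - [[0.5, 0, -1], [0, 0, 0], 0.3]
    - [[1.4, 0, -1], [0, 0, 0], 0.3]
    - [[1.4, 0, -1], [0, 0, 0], 0.3]
    - [[1.4, 0, -1], [0, 0, 0], 0.3]

```text
clock: 6.4
tool_pos: [0.6144, -0.0485, 0.0527]
eef_rot: [0.999, 0.034, -0.0, 0.0]
contact_force: [-1.0, -0.0, 0.5]
opening: 0.695
finger_force: 0.0
```

```bash
python3 - <<'E'
from h import *
from plant import r
import cv2
togo(r.get_state(),[.6364,-.0486,.05],3.9)
a=r.snapshot("side")["image"][150:260,200:340,::-1]
b=r.snapshot("top")["image"][158:250,178:311,::-1]
A=cv2.resize(a,(360,290),interpolation=cv2.INTER_CUBIC);B=cv2.resize(b,(430,290),interpolation=cv2.INTER_CUBIC)
import numpy as np
cv2.imwrite("pics/s3.png",np.hstack([A,B]))
E
```

```text
pos [ 0.6144 -0.0485  0.0527] t 6.4 F [-1.  -0.   0.5] open 0.69
shift cm [2.19 0.16 0.27] turn [ 0.    0.01 -0.02]
```

View pics/s3.png

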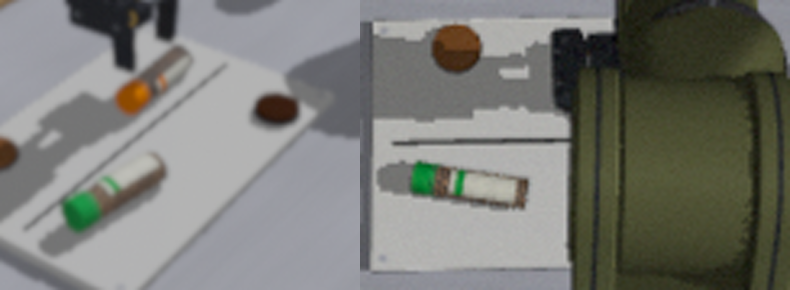

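Orange is now about halfway, with its label rotated toward the camera; the arm hides it in the top view. I'll track the cap blob in the side camera numerically instead.

```bash
cat >> h.py <<'E'
import cv2,pickle
def cap(s,col):
    h=cv2.cvtColor(s["image"],cv2.COLOR_RGB2HSV)
    m=cv2.inRange(h,(5,215,60),(14,255,255)) if col=="o" else cv2.inRange(h,(55,150,40),(75,255,255))
    m[:100]=0;m[290:]=0;m[:,:130]=0;m[:,330:]=0
    n,l,st,c=cv2.connectedComponentsWithStats(m); k=[i for i in range(1,n) if st[i,4]>20]
    k=max(k,key=lambda i:st[i,4]); return c[k],st[k]
def caploc(s,col):
    c,st=cap(s,col); w=px2w(s,c[0],c[1],.028)
    s0=pickle.load(open("side0.pkl","rb")); c0,_=cap(s0,col); w0=px2w(s0,*c0,.028)
    e=np.array([-.0363,.9993]);n=np.array([e[1],-e[0]]);d=(w-w0)[:2]
    print(col,"blob",st[2:],"cap moved board x %.4f y %.4f"%(d@n,d@e),"w",w.round(3))
E
python3 - <<'E'
from h import *
from plant import r
s=r.snapshot("side"); caploc(s,"o"); caploc(s,"g")
print(cap(pickle.load(open("side0.pkl","rb")),"o"))
E
```

```text
Traceback (most recent call last):
  File "h.py", line 30, in caploc
    c,st=cap(s,col); w=px2w(s,c[0],c[1],.028)
         ~~~^^^^^^^
  File "h.py", line 28, in cap
    k=max(k,key=lambda i:st[i,4]); return c[k],st[k]
ValueError: max() iterable argument is empty
```

```bash
python3 - <<'E'
from h import *
s0=pickle.load(open("side0.pkl","rb"))
h=cv2.cvtColor(s0["image"],cv2.COLOR_RGB2HSV); print(h[175:188:3,238:252:3].tolist()); print(h[205:210:3,194:200:3].tolist())
E
```

```text
[[[0, 0, 176], [0, 1, 176], [6, 8, 161], [12, 32, 118], [14, 41, 161]], [[9, 10, 175], [10, 98, 179], [15, 197, 186], [13, 145, 160], [11, 54, 100]], [[11, 121, 150], [16, 255, 163], [17, 255, 196], [16, 230, 186], [12, 132, 118]], [[14, 207, 139], [16, 255, 139], [16, 255, 154], [16, 255, 163], [10, 99, 113]], [[11, 127, 135], [16, 255, 139], [15, 242, 139], [11, 118, 121], [15, 4, 142]]]
[[[14, 167, 113], [13, 166, 114]], [[14, 166, 115], [14, 172, 114]]]
```

```bash
sed -i 's/(5,215,60),(14,255,255)/(13,195,80),(20,255,255)/' h.py; python3 - <<'E'
from h import *
from plant import r
s=r.snapshot("side"); caploc(s,"o"); caploc(s,"g")
print(cap(pickle.load(open("side0.pkl","rb")),"o"),cap(s,"o"))
E
```

```text
o blob [12 10 85] cap moved board x -0.0264 y -0.0003 w [ 0.598 -0.006  0.028]
g blob [ 13  13 117] cap moved board x 0.0000 y 0.0000 w [0.522 0.165 0.028]
(array([243.26190476, 183.26190476]), array([238, 178,  12,  11,  84], dtype=int32)) (array([251.29411765, 186.41176471]), array([246, 182,  12,  10,  85], dtype=int32))
```

>>> carry_out:
  rows:
    - [[-0.4, 0, 0.3], [0, 0, 0], 0.3]
    - [[-0.4, 0, 0.6], [0, 0, 0], 0.3]
    - [[-0.4, 0, 0.8], [0, 0, 0], 0.3]
    - [[-0.4, 0, 0.9], [0, 0, 0], 0.3]
    - [[-0.4, 0, 1.0], [0, 0, 0], 0.3]
    - [[-0.4, 0, 1.0], [0, 0, 0], 0.3]
    - [[-0.4, 0, 1.0], [0, 0, 0], 0.3]

```text
clock: 7.3
tool_pos: [0.612, -0.0487, 0.0443]
eef_rot: [0.999, 0.034, 0.002, 0.0]
contact_force: [-0.2, -0.4, 7.6]
opening: 0.698
finger_force: 3.6
```

>>> carry_out:
  rows:
    - [[-0.2, 0, 0], [0, 0, 0], 0.3]
    - [[-0.6, 0, 0], [0, 0, 0], 0.3]
    - [[-1.1, 0, 0], [0, 0, 0], 0.3]
    - [[-1.6, 0, 0], [0, 0, 0], 0.3]
    - [[-2.1, 0, 0], [0, 0, 0], 0.3]
    - [[-2.5, 0, 0], [0, 0, 0], 0.3]
    - [[-2.7, 0, 0], [0, 0, 0], 0.3]
    - [[-2.7, 0, 0], [0, 0, 0], 0.3]
    - [[-2.7, 0, 0], [0, 0, 0], 0.3]

```text
clock: 8.2
tool_pos: [0.5848, -0.0505, 0.0443]
eef_rot: [0.999, 0.034, 0.002, 0.0]
contact_force: [-0.5, 0.4, 8.7]
opening: 0.701
finger_force: 4.2
```

>>> carry_out:
  rows:
    - [[0, 0, -0.5], [0, 0, 0], 0.3]
    - [[0.5, 0, -1], [0, 0, 0], 0.3]
    - [[1.9, 0, -1], [0, 0, 0], 0.3]
    - [[1.9, 0, -0.6], [0, 0, 0], 0.3]
    - [[1.9, 0, -0.3], [0, 0, 0], 0.3]
    - [[1.9, 0, -0.1], [0, 0, 0], 0.3]
    - [[1.9, 0, 0], [0, 0, 0], 0.3]
    - [[1.9, 0, 0], [0, 0, 0], 0.3]
    - [[1.9, 0, 0], [0, 0, 0], 0.3]

```text
clock: 9.1
tool_pos: [0.6029, -0.0493, 0.0436]
eef_rot: [0.999, 0.034, 0.001, 0.0]
contact_force: [1.0, 1.0, 5.0]
opening: 0.697
finger_force: 2.5
```

```bash
python3 - <<'E'
from h import *
from plant import r
s=r.snapshot("side"); caploc(s,"o"); togo(r.get_state(),[.6,-.05,.05],3.9)
E
```

```text
o blob [12 12 92] cap moved board x -0.0385 y -0.0010 w [ 0.586 -0.007  0.028]
pos [ 0.6029 -0.0492  0.0436] t 9.15 F [0.5 0.7 5.6] open 0.7
shift cm [-0.29  0.06 -0.64] turn [ 0.   -0.1  -0.03]
```

>>> carry_out:
  rows:
    - [[-0.2, 0, 0], [0, 0, 0], 0.3]
    - [[-0.6, 0, 0], [0, 0, 0], 0.3]
    - [[-1.1, 0, 0], [0, 0, 0], 0.3]
    - [[-1.6, 0, 0], [0, 0, 0], 0.3]
    - [[-2.1, 0, 0], [0, 0, 0], 0.3]
    - [[-2.5, 0, 0], [0, 0, 0], 0.3]
    - [[-2.7, 0, 0], [0, 0, 0], 0.3]
    - [[-2.7, 0, 0], [0, 0, 0], 0.3]
    - [[-2.7, 0, 0], [0, 0, 0], 0.3]

```text
clock: 10.05
tool_pos: [0.5761, -0.0511, 0.0443]
eef_rot: [0.999, 0.034, 0.001, 0.0]
contact_force: [0.1, -0.1, 10.5]
opening: 0.698
finger_force: 5.4
```

>>> carry_out:
  rows:
    - [[0, 0, -1], [0, 0, 0], 0.3]
    - [[0, 0, -3], [0, 0, 0], 0.3]
    - [[0, 0, -3.6], [0, 0, 0], 0.3]
    - [[0, 0, -3.6], [0, 0, 0], 0.3]
    - [[0, 0, -3.6], [0, 0, 0], 0.3]

```text
clock: 10.55
tool_pos: [0.5749, -0.0512, 0.0787]
eef_rot: [0.999, 0.034, -0.0, 0.0]
contact_force: [0.1, -0.4, -0.2]
opening: 0.701
finger_force: 0.0
```

```bash
python3 - <<'E'
from h import *
from plant import r
s=r.snapshot("side"); caploc(s,"o"); togo(r.get_state(),[.6,-.05,.05],3.9)
a=s["image"][160:220,230:320,::-1]
cv2.imwrite("pics/side4.png",cv2.resize(a,None,fx=8,fy=8,interpolation=cv2.INTER_CUBIC))
E
```

```text
o blob [11 11 88] cap moved board x -0.0532 y -0.0013 w [ 0.571 -0.008  0.028]
pos [ 0.5748 -0.0511  0.0784] t 10.6 F [-0.5 -0.1  0.1] open 0.7
shift cm [2.53 0.06 2.84] turn [-0.    0.08 -0.02]
```

View pics/side4.png

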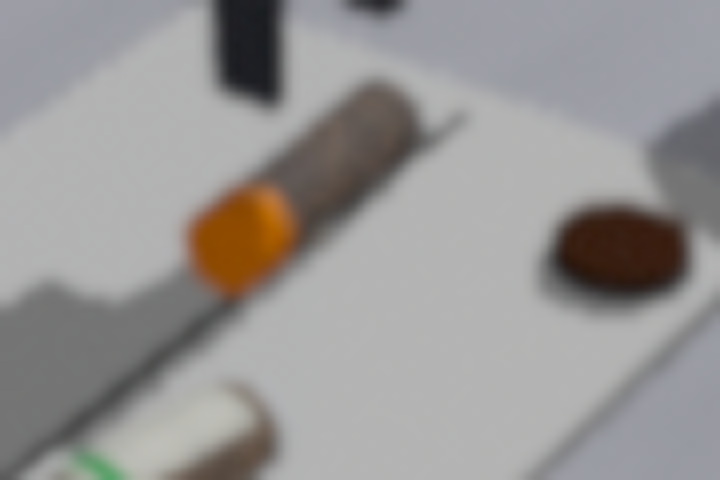

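The label is out of sight and beans are showing. The tube lies parallel to the line, about 7 mm short of it, so one shorter stroke should do.

>>> carry_out:
  rows:
    - [[0.5, 0, 1.5], [0, 0, 0], 0.3]
    - [[0.5, 0, 2.8], [0, 0, 0], 0.3]
    - [[0.5, 0, 3.2], [0, 0, 0], 0.3]
    - [[0.5, 0, 3.4], [0, 0, 0], 0.3]
    - [[0.5, 0, 3.5], [0, 0, 0], 0.3]
    - [[0.5, 0, 3.6], [0, 0, 0], 0.3]
    - [[0.5, 0, 3.6], [0, 0, 0], 0.3]
    - [[0.5, 0, 3.6], [0, 0, 0], 0.3]

```text
clock: 11.4
tool_pos: [0.5822, -0.0504, 0.0443]
eef_rot: [0.999, 0.034, 0.002, -0.0]
contact_force: [0.4, 0.6, 12.4]
opening: 0.7
finger_force: 6.1
```

>>> carry_out:
  rows:
    - [[-0.2, 0, 0], [0, 0, 0.5], 0.3]
    - [[-0.5, 0, 0], [0, 0, 1], 0.3]
    - [[-0.8, 0, 0], [0, 0, 1.5], 0.3]
    - [[-1.1, 0, 0], [0, 0, 1.9], 0.3]
    - [[-1.3, 0, 0], [0, 0, 1.9], 0.3]
    - [[-1.4, 0, 0], [0, 0, 1.9], 0.3]
    - [[-1.4, 0, 0], [0, 0, 1.9], 0.3]
    - [[-1.4, 0, 0], [0, 0, 1.9], 0.3]

```text
clock: 12.2
tool_pos: [0.568, -0.0513, 0.0443]
eef_rot: [1.0, 0.018, 0.002, -0.0]
contact_force: [-1.0, -0.0, 13.2]
opening: 0.704
finger_force: 6.3
```

>>> carry_out:
  rows:
    - [[0, 0, -0.5], [0, 0, 0], 0.3]
    - [[0, 0, -2], [0, 0, 0], 0.3]
    - [[0, 0, -4], [0, 0, 0], 0.3]
    - [[0, 0, -4], [0, 0, 0], 0.3]
    - [[0, 0, -4], [0, 0, 0], 0.3]

```text
clock: 12.7
tool_pos: [0.5665, -0.0519, 0.0834]
eef_rot: [1.0, 0.017, 0.0, 0.0]
contact_force: [-0.1, -0.8, -0.0]
opening: 0.702
finger_force: 0.0
```

```bash
python3 - <<'E'
from h import *
from plant import r
s=r.snapshot("side"); caploc(s,"o"); togo(r.get_state(),[.512,.1216,.08],-7.9)
E
```

```text
o blob [11 11 89] cap moved board x -0.0575 y -0.0008 w [ 0.567 -0.008  0.028]
pos [ 0.566  -0.0518  0.0828] t 12.75 F [ 0.6  0.2 -0.7] open 0.7
shift cm [ -4.81 -17.51   0.29] turn [0.   0.03 9.87]
```

>>> carry_out:
  rows:
    - [[-1.3, -4.7, 0], [0, 0, 3], 0.3]
    - [[-2.6, -9.4, 0], [0, 0, 6], 0.3]
    - [[-3.9, -14, 0], [0, 0, 9], 0.3]
    - [[-4.8, -17.5, 0], [0, 0, 9.9], 0.3]
    - [[-4.8, -17.5, 0], [0, 0, 9.9], 0.3]
    - [[-4.8, -17.5, 2], [0, 0, 9.9], 0.3]
    - [[-4.8, -17.5, 2], [0, 0, 9.9], 0.3]
    - [[-4.8, -17.5, 2], [0, 0, 9.9], 0.3]

```text
clock: 13.55
tool_pos: [0.5121, 0.1203, 0.0626]
eef_rot: [0.998, -0.07, -0.001, 0.001]
contact_force: [-0.2, -0.2, 0.9]
opening: 0.701
finger_force: 0.0
```

```bash
python3 - <<'E'
from h import *
from plant import r
togo(r.get_state(),[.512,.1216,.044],-7.9)
E
```

```text
pos [0.5121 0.1203 0.0626] t 13.55 F [-0.2 -0.2  0.9] open 0.7
shift cm [-0.02 -0.13  1.86] turn [ 0.08  0.08 -0.1 ]
```

>>> carry_out:
  rows:
    - [[0, 0, 1], [0, 0, 0], 0.3]
    - [[0, 0, 1.5], [0, 0, 0], 0.3]
    - [[0, 0, 1.7], [0, 0, 0], 0.3]
    - [[0, 0, 1.8], [0, 0, 0], 0.3]
    - [[0, 0, 1.9], [0, 0, 0], 0.3]
    - [[0, 0, 1.95], [0, 0, 0], 0.3]
    - [[0, 0, 1.95], [0, 0, 0], 0.3]
    - [[0, 0, 1.95], [0, 0, 0], 0.3]

```text
clock: 14.35
tool_pos: [0.5132, 0.1213, 0.0443]
eef_rot: [0.998, -0.069, 0.001, -0.0]
contact_force: [-0.1, -0.7, 5.5]
opening: 0.704
finger_force: 2.5
```

>>> carry_out:
  rows:
    - [[0.2, 0, 0], [0, 0, -0.3], 0.3]
    - [[0.6, 0, 0], [0, 0, -0.8], 0.3]
    - [[1.1, 0, 0], [0, 0, -1.4], 0.3]
    - [[1.6, 0, 0], [0, 0, -2], 0.3]
    - [[2.1, 0, 0], [0, 0, -2.7], 0.3]
    - [[2.5, 0, 0], [0, 0, -3.3], 0.3]
    - [[2.7, 0, 0], [0, 0, -3.5], 0.3]
    - [[2.7, 0, 0], [0, 0, -3.5], 0.3]
    - [[2.7, 0, 0], [0, 0, -3.5], 0.3]

```text
clock: 15.25
tool_pos: [0.5402, 0.1183, 0.0443]
eef_rot: [0.999, -0.039, 0.001, -0.001]
contact_force: [0.9, 1.3, 6.3]
opening: 0.698
finger_force: 3.1
```

>>> carry_out:
  rows:
    - [[0, 0, -0.5], [0, 0, 0], 0.3]
    - [[-0.5, 0, -1], [0, 0, 0], 0.3]
    - [[-1.6, 0, -1], [0, 0, 0], 0.3]
    - [[-1.6, 0, -1], [0, 0, 0], 0.3]
    - [[-1.6, 0, -1], [0, 0, 0], 0.3]

```text
clock: 15.75
tool_pos: [0.523, 0.1189, 0.0537]
eef_rot: [0.999, -0.039, -0.0, 0.0]
contact_force: [0.1, 0.3, -0.5]
opening: 0.701
finger_force: 0.0
```

```bash
python3 - <<'E'
from h import *
from plant import r
s=r.snapshot("side"); caploc(s,"g"); caploc(s,"o"); togo(r.get_state(),[.52,.1216,.044],-4.4)
a=s["image"][155:255,190:320,::-1]
cv2.imwrite("pics/side5.png",cv2.resize(a,None,fx=6,fy=6,interpolation=cv2.INTER_CUBIC))
E
```

```text
g blob [ 13  13 112] cap moved board x 0.0106 y -0.0005 w [0.533 0.165 0.028]
o blob [ 7 12 57] cap moved board x -0.0588 y -0.0077 w [ 0.566 -0.015  0.028]
pos [0.5234 0.119  0.0536] t 15.8 F [0.1 0.4 0.1] open 0.7
shift cm [-0.36 -0.24  0.96] turn [ 0.01 -0.02 -0.02]
```

View pics/side5.png

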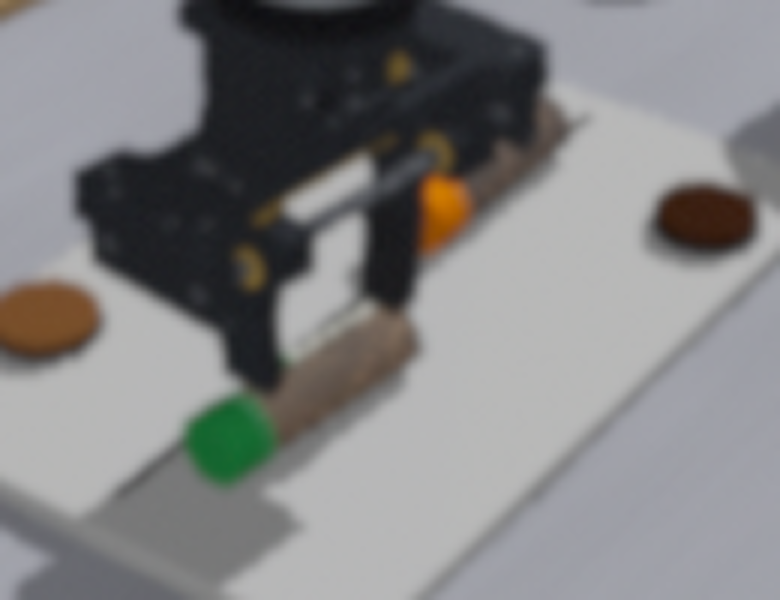

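Green has rolled too, its label turning to the far side; the cap centre at (230,440) moved 10.6 mm toward the line, as expected with the yaw correction.

>>> carry_out:
  rows:
    - [[0.3, 0, 0.4], [0, 0, 0], 0.3]
    - [[0.3, 0, 0.7], [0, 0, 0], 0.3]
    - [[0.3, 0, 0.9], [0, 0, 0], 0.3]
    - [[0.3, 0, 1.0], [0, 0, 0], 0.3]
    - [[0.3, 0, 1.0], [0, 0, 0], 0.3]
    - [[0.3, 0, 1.0], [0, 0, 0], 0.3]

```text
clock: 16.4
tool_pos: [0.5274, 0.1186, 0.0443]
eef_rot: [0.999, -0.039, 0.001, -0.0]
contact_force: [0.0, -0.6, 7.6]
opening: 0.697
finger_force: 3.9
```

>>> carry_out:
  rows:
    - [[0.2, 0, 0], [0, 0, -0.3], 0.3]
    - [[0.6, 0, 0], [0, 0, -0.8], 0.3]
    - [[1.1, 0, 0], [0, 0, -1.4], 0.3]
    - [[1.6, 0, 0], [0, 0, -2], 0.3]
    - [[2.1, 0, 0], [0, 0, -2.7], 0.3]
    - [[2.5, 0, 0], [0, 0, -3.3], 0.3]
    - [[2.7, 0, 0], [0, 0, -3.5], 0.3]
    - [[2.7, 0, 0], [0, 0, -3.5], 0.3]
    - [[2.7, 0, 0], [0, 0, -3.5], 0.3]

```text
clock: 17.3
tool_pos: [0.5545, 0.1172, 0.0442]
eef_rot: [1.0, -0.008, 0.001, -0.001]
contact_force: [-0.1, 0.6, 5.8]
opening: 0.698
finger_force: 3.1
```

>>> carry_out:
  rows:
    - [[0, 0, -0.5], [0, 0, 0], 0.3]
    - [[-0.5, 0, -1], [0, 0, 0], 0.3]
    - [[-1.3, 0, -1], [0, 0, 0], 0.3]
    - [[-1.3, 0, -0.6], [0, 0, 0], 0.3]
    - [[-1.3, 0, -0.3], [0, 0, 0], 0.3]
    - [[-1.3, 0, -0.1], [0, 0, 0], 0.3]
    - [[-1.3, 0, 0], [0, 0, 0], 0.3]
    - [[-1.3, 0, 0], [0, 0, 0], 0.3]

```text
clock: 18.1
tool_pos: [0.5417, 0.1168, 0.0443]
eef_rot: [1.0, -0.008, 0.002, -0.0]
contact_force: [0.1, -0.8, 7.7]
opening: 0.699
finger_force: 4.0
```

>>> carry_out:
  rows:
    - [[0.2, 0, 0], [0, 0, -0.3], 0.3]
    - [[0.6, 0, 0], [0, 0, -0.8], 0.3]
    - [[1.1, 0, 0], [0, 0, -1.4], 0.3]
    - [[1.6, 0, 0], [0, 0, -2], 0.3]
    - [[2.0, 0, 0], [0, 0, -2.7], 0.3]
    - [[2.2, 0, 0], [0, 0, -3], 0.3]
    - [[2.2, 0, 0], [0, 0, -3], 0.3]
    - [[2.2, 0, 0], [0, 0, -3], 0.3]

```text
clock: 18.9
tool_pos: [0.5637, 0.1169, 0.0443]
eef_rot: [1.0, 0.018, 0.002, -0.0]
contact_force: [0.1, 0.9, 7.7]
opening: 0.702
finger_force: 3.9
```

>>> carry_out:
  rows:
    - [[0, 0, -0.5], [0, 0, 0], 0.3]
    - [[0, 0, -2], [0, 0, 0], 0.3]
    - [[0, 0, -4], [0, 0, 0], 0.3]
    - [[0, 0, -4], [0, 0, 0], 0.3]

```text
clock: 19.3
tool_pos: [0.5639, 0.1167, 0.0862]
eef_rot: [1.0, 0.018, 0.002, -0.0]
contact_force: [0.2, -0.1, 0.3]
opening: 0.7
finger_force: 0.0
```

```bash
python3 - <<'E'
from h import *
from plant import r
s=r.snapshot("side"); caploc(s,"g"); caploc(s,"o"); togo(r.get_state(),[.564,.1186,.044],2.1)
E
```

```text
g blob [ 12  13 114] cap moved board x 0.0310 y -0.0028 w [0.554 0.163 0.028]
o blob [11 11 91] cap moved board x -0.0572 y -0.0011 w [ 0.567 -0.008  0.028]
pos [0.5631 0.1167 0.085 ] t 19.35 F [-0.7 -0.2 -1. ] open 0.7
shift cm [ 0.09 -0.19  4.1 ] turn [-0.02 -0.16 -0.03]
```

I'll swing the arm clear and take an unobstructed top look before the final touches.

>>> carry_out:
  rows:
    - [[0, 0, -5], [0, 0, 0], 0.3]
    - [[0, 5, -10], [0, 0, 0], 0.3]
    - [[-20, 40, -10], [0, 0, 0], 0.3]
    - [[-20, 40, -10], [0, 0, 0], 0.3]
    - [[-20, 40, -10], [0, 0, 0], 0.3]
    - [[-20, 40, -10], [0, 0, 0], 0.3]
    - [[-20, 40, -10], [0, 0, 0], 0.3]
    - [[-20, 40, -10], [0, 0, 0], 0.3]
    - [[-20, 40, -10], [0, 0, 0], 0.3]
    - [[-20, 40, -10], [0, 0, 0], 0.3]
    - [[-20, 40, -10], [0, 0, 0], 0.3]
    - [[-20, 40, -10], [0, 0, 0], 0.3]

```text
clock: 20.55
tool_pos: [0.3744, -0.2933, 0.1832]
eef_rot: [1.0, 0.015, -0.001, 0.0]
contact_force: [-0.1, 1.3, -0.3]
opening: 0.7
finger_force: 0.0
```

```bash
python3 - <<'E'
from h import *
from plant import r
s=r.snapshot("top"); pickle.dump(s,open("top1.pkl","wb"))
togo(r.get_state(),[.558,.1167,.086],2.1)
cv2.imwrite("pics/crop1.png",cv2.resize(s["image"][158:250,178:311,::-1],None,fx=6,fy=6,interpolation=cv2.INTER_CUBIC))
E
```

```text
pos [ 0.3759 -0.291   0.1832] t 20.6 F [-0.8  0.7  0.9] open 0.7
shift cm [ 19.56 -40.14   9.73] turn [-0.03  0.04 -0.19]
```

View pics/crop1.png

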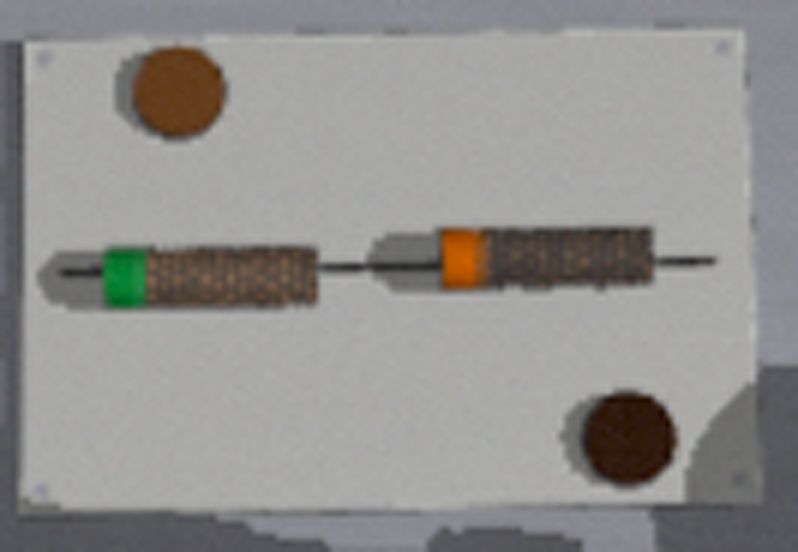

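Clear view: green's end-centres are (103,278) and (317,276), orange's (441,259) and (654,257). Both show beans and both lie along the line.

```bash
python3 - <<'E'
from h import *
s=pickle.load(open("top1.pkl","rb"))
report(s,{"line":[(60,272),(715,261)],"orange":[(441,259),(654,257)],"green":[(103,278),(317,276)]})
E
```

```text
line mid [0.5674 0.0291 0.012 ] len 0.3393 dir [-0.0363  0.9993] ang 92.08
orange c [ 0.571  -0.0525  0.028 ] board xy 0.0006 -0.0817 len 0.1091 ang 91.65
green c [0.5579 0.1198 0.028 ] board xy -0.0062 0.0909 len 0.1091 ang 91.64
```

Orange is on the line (0.6 mm off). Green is 6 mm short, so it gets one more 12 mm stroke.

>>> carry_out:
  rows:
    - [[19, -40, 0], [0, 0, 0], 0.3]
    - [[19, -40, 0], [0, 0, 0], 0.3]
    - [[19, -40, 0], [0, 0, 0], 0.3]
    - [[19, -40, 0], [0, 0, 0], 0.3]
    - [[19, -40, 0], [0, 0, 0], 0.3]
    - [[19, -40, 0], [0, 0, 0], 0.3]
    - [[19, -40, 0], [0, 0, 0], 0.3]
    - [[19, -40, 0], [0, 0, 0], 0.3]
    - [[19, -40, 0], [0, 0, 0], 0.3]
    - [[19, -40, 5], [0, 0, 0], 0.3]
    - [[19, -40, 10], [0, 0, 0], 0.3]
    - [[19, -40, 10], [0, 0, 0], 0.3]

```text
clock: 21.8
tool_pos: [0.5455, 0.1183, 0.0767]
eef_rot: [1.0, 0.021, -0.008, 0.001]
contact_force: [-0.9, 0.7, 0.1]
opening: 0.7
finger_force: 0.0
```

>>> carry_out:
  rows:
    - [[0, 0, 0], [0, 0, 0], 0.3]
    - [[0, 0, 0], [0, 0, 0], 0.3]

```text
clock: 22.0
tool_pos: [0.5535, 0.1171, 0.0861]
eef_rot: [1.0, 0.018, 0.002, -0.001]
contact_force: [0.6, -0.7, -0.0]
opening: 0.7
finger_force: 0.0
```

```bash
python3 - <<'E'
from h import *
from plant import r
togo(r.get_state(),[.555,.118,.0437],2.1)
E
```

```text
pos [0.5535 0.1171 0.0861] t 22.0 F [ 0.6 -0.7 -0. ] open 0.7
shift cm [ 0.13 -0.08  4.24] turn [-0.06 -0.23  0.01]
```

>>> carry_out:
  rows:
    - [[0.1, 0, 1.5], [0, 0, 0], 0.3]
    - [[0.1, 0, 3], [0, 0, 0], 0.3]
    - [[0.1, 0, 3.7], [0, 0, 0], 0.3]
    - [[0.1, 0, 4], [0, 0, 0], 0.3]
    - [[0.1, 0, 4.1], [0, 0, 0], 0.3]
    - [[0.1, 0, 4.2], [0, 0, 0], 0.3]
    - [[0.1, 0, 4.25], [0, 0, 0], 0.3]
    - [[0.1, 0, 4.25], [0, 0, 0], 0.3]
    - [[0.1, 0, 4.25], [0, 0, 0], 0.3]

```text
clock: 22.9
tool_pos: [0.5566, 0.1162, 0.0441]
eef_rot: [1.0, 0.018, 0.004, -0.0]
contact_force: [-0.4, -0.6, 21.7]
opening: 0.7
finger_force: 11.2
```

>>> carry_out:
  rows:
    - [[0, 0, -0.1], [0, 0, 0], 0.3]
    - [[0.2, 0, -0.1], [0, 0, 0], 0.3]
    - [[0.5, 0, -0.1], [0, 0, 0], 0.3]
    - [[0.8, 0, -0.1], [0, 0, 0], 0.3]
    - [[1.1, 0, -0.1], [0, 0, 0], 0.3]
    - [[1.2, 0, -0.1], [0, 0, 0], 0.3]
    - [[1.2, 0, -0.1], [0, 0, 0], 0.3]
    - [[1.2, 0, -0.1], [0, 0, 0], 0.3]

```text
clock: 23.7
tool_pos: [0.5679, 0.1165, 0.0443]
eef_rot: [1.0, 0.018, 0.003, -0.0]
contact_force: [1.4, -0.9, 15.3]
opening: 0.702
finger_force: 7.7
```

>>> carry_out:
  rows:
    - [[0, 0, -0.5], [0, 0, 0], 0.3]
    - [[0, 0, -2], [0, 0, 0], 0.3]
    - [[0, 0, -6], [0, 0, 0], 0.3]
    - [[0, 0, -11], [0, 0, 0], 0.3]
    - [[0, 0, -14], [0, 0, 0], 0.3]

```text
clock: 24.2
tool_pos: [0.566, 0.1167, 0.1857]
eef_rot: [1.0, 0.018, 0.002, -0.0]
contact_force: [1.5, -0.2, 0.3]
opening: 0.697
finger_force: 0.0
```

>>> carry_out:
  rows:
    - [[-20, 40, 0], [0, 0, 0], 0.3]
    - [[-20, 40, 0], [0, 0, 0], 0.3]
    - [[-20, 40, 0], [0, 0, 0], 0.3]
    - [[-20, 40, 0], [0, 0, 0], 0.3]
    - [[-20, 40, 0], [0, 0, 0], 0.3]
    - [[-20, 40, 0], [0, 0, 0], 0.3]
    - [[-20, 40, 0], [0, 0, 0], 0.3]
    - [[-20, 40, 0], [0, 0, 0], 0.3]
    - [[-20, 40, 0], [0, 0, 0], 0.3]
    - [[-20, 40, 0], [0, 0, 0], 0.3]
    - [[-20, 40, 0], [0, 0, 0], 0.3]

```text
clock: 25.3
tool_pos: [0.3787, -0.2914, 0.1825]
eef_rot: [1.0, 0.016, -0.0, 0.0]
contact_force: [0.5, 0.5, -1.0]
opening: 0.699
finger_force: 0.0
```

```bash
python3 - <<'E'
from h import *
from plant import r
caploc(r.snapshot("side"),"g")
s=r.snapshot("top"); pickle.dump(s,open("top2.pkl","wb"))
cv2.imwrite("pics/crop2.png",cv2.resize(s["image"][158:250,178:311,::-1],None,fx=6,fy=6,interpolation=cv2.INTER_CUBIC))
E
```

```text
g blob [ 13  13 116] cap moved board x 0.0384 y -0.0034 w [0.561 0.163 0.028]
```

View pics/crop2.png

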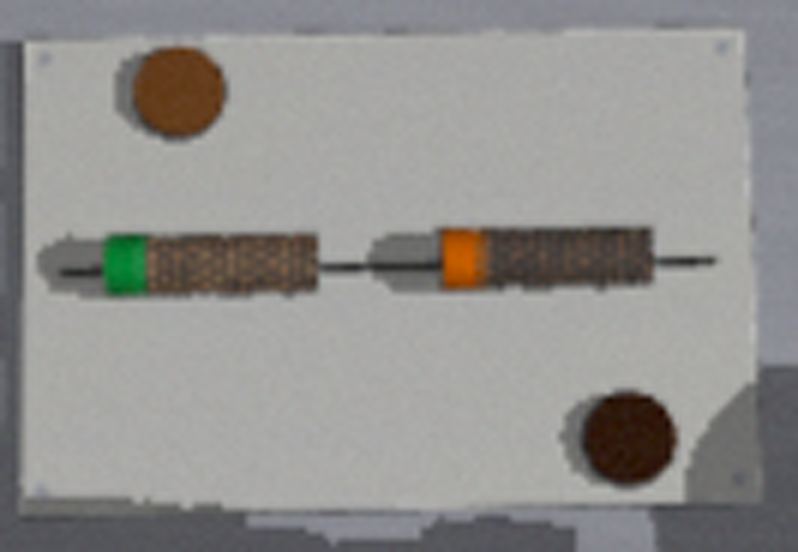

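Both tubes lie along the line. Green is now centred at y≈265 px, up from 277, which is the 6 mm it needed; labels are out of sight and the discs haven't moved.

```bash
python3 -c "
from plant import r
print(r.finish_job())"
```

```text
the job is handed in; nothing more can be done
None
```

Both tubes now lie end to end along the black line with labels rolled out of sight and beans showing, each within about 1 mm of the line by the last top picture; the job is handed in, but no verdict was returned.

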